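# Fit the drain plug to an upturned oil sump without cross-threading

## Robot

A 6-joint arm with a two-finger parallel gripper is mounted at the origin on the work surface. World frame = base frame: x ahead of the robot, y to its left, z up, the work surface at z = 0. Lengths are in m, angles in rad, forces in N, time in s.
With the tool pointing down it reaches from about 0.325 to 0.925 m from the base axis. Payload 3.1 kg.
Tool frame: the origin (TCP) lies at the very end of the fingers, on their centre line; the grasp point (between the pads) lies 19 mm behind it; z points along the fingers, y is the line along which they close (so a half turn about z gives the same grasp; the last joint's range is limited). The gripper opens to 85 mm and grips with 20 to 120 N. Pads are 22 mm wide; open, the fingers measure 114 mm over their backs; the gripper's body (76 mm by 85 mm) begins 54 mm behind the grasp point. The pads swing forward as they close: fully open they stand 13 mm farther back than shut.
Start: joints at [-1.223, 0.217, 1.613, -0, 1.311, -0.112], TCP at [0.277, -0.56, 0.231] pointing down, gripper open.
Joint ranges: [-2.75, 2.75], [-0.78, 2.1], [0.31, 2.55], [-1.13, 4.27], [0.13, 2.63], [-2.58, 2.58]. Speed limits (rad/s): [2.79, 2.79, 3.14, 3.14, 3.14, 3.14].

## Interface

Orientations are given as a unit quaternion [w, x, y, z].
In Python, from rig import telemetry, cams, order, spotter gives the robot as it stands. The module is installed in compiled form; this text tells all that it offers.
- The arm moves only by the tool play_rows, never from a script. Its argument "plan" is a list that holds one entry, the list of rows, each a list of 7 numbers: the opening, from 0 (shut) to 1 (fully open), then the shift along the tool's x, y, z in mm, then the turn, a rotation vector about the tool's x, y, z in rad. A call has 1 to 8 rows; each row is the pose to reach, as a shift and turn from the pose commanded when the call began, along the tool's axes at that moment; what a row does not reach only later rows make up. A row lasts 1/8 s, in which the tool goes at most 62.5 mm and 10.7 degrees, less where a joint would pass 70% of its speed; a pose out of reach is approached as far as the arm can. A call with a gripper value outside its range is refused whole. The fingers move at their own pace and stop on an object; "squeeze" is the grip in N (left out, the last holds). Time passes only in rows, so rows that repeat a pose let the fingers close. It gives the time, the measured TCP pose, the force, the opening and the grip force at its end, in the units of the state.
- telemetry.get_state(): the state, without advancing time (a new reading comes with each control period).
- cams.camera(name): name is "side" or "top"; returns the picture (400x640x3 uint8, blue, green, red); there is no depth.
- cams.get_calibration(name): a dict with "mtx" (3x3 intrinsics, pixels), "rvec" (rotation vector, rad) and "tvec" (3), from world to camera coordinates, as OpenCV has them. Camera axes: x right, y down, z forward; pixel columns grow to the right and rows downward; lengths in m; the calibration is good to about 2 mm. A picture is of the moment at which its call begins. get_calibration takes no time and is no camera call.
- order.sign_off(): hands the job in; it is judged then, once.
Trained networks look in the newest picture that a camera, given by its name, has taken for a name from the list of things; names that differ only in an ending like _2 or _b are one class to them, and where a whole thing is asked for, a point or a joint stands for the part that bears it (a point fixed in the world has none). Each returns a list of dicts, best first, with "score" (0 to 1); they miss things now and then, are a little off and sometimes report something else, mostly with a low value. They report only what shows in the picture. A call takes as long as a camera call. They do not tell look-alikes from the thing itself.
- spotter.boxes_of(camera, label): "uv" ([column, row] in pixels, amid what is visible of it).
- spotter.masks_of(camera, label): "region" (400x640 bool, what is visible of it) and "uv" ([column, row] in pixels, amid what is visible of it).
The state is a dict: "t": time; "joint_pos": joint angles; "qd": joint speeds; "joint_efforts": joint torques, N m; "tcp_pos": TCP position; "tcp_rot": TCP orientation; "force": force on the tool from outside, world axes, zero at the start; "moment": the same for the moment, N m; "width": opening from 0.0 (shut) to 1.0 (fully open); "grasp_force": force on a finger pad.
Only numpy, scipy, OpenCV 4.12 (cv2) and the standard library are available. Lean on these libraries where they do the work, as an engineer would, in place of code of your own. Each camera call takes 0.05 s, during which the arm holds its last target. There are 200 camera calls.

## Task

Take the yellow drain plug out of the blue tray and stand it upright in the drain hole of the upturned oil sump. With light pressure turn it backward (counterclockwise seen from above) until you feel the thread starts drop in, then turn it clockwise, without forcing it, until its flange is fully home on the metal face all round; let go of it. Keep it upright in the hole, and leave the spray can, the filter box and the wrench where they are.

Things in the scene. Friction and masses are not known exactly. Their poses are not given: they have to be found in the camera images.
- plug: Yellow drain plug, 80 g, 47 mm tall, standing upright on its nose; origin at the centre of the nose's underside, z up its axis, x along its grip bar. From below: round core 29 mm across (nose chamfered to 22 mm), 21 mm long, black seal ring at its top; round flange 46 mm across, 21 to 26 mm above the origin; on it the grip bar, 40 mm long (x), 10 mm thick (y), 21 mm high
- plug_seat (a point): Centre of the underside of the plug's flange, on its axis, 21 mm above the nose; axes as the plug's
- bar_end (a point): Middle of the upper edge of the grip bar at its red-tipped end: 20 mm from the plug's axis in its +x, 47 mm above the nose
- plug_thread (a point): Point on the plug's axis level with the lead ends of its thread, 14.5 mm below the flange's underside. Coarse right-hand thread, 35 mm over the crests, three starts evenly spaced, lead 18 mm per full turn, 6 mm from one groove to the next. Where round the core the lead ends lie is not marked
- sump: Black moulded oil sump lying upside down, fixed; 400 mm (x) by 260 mm (y), origin on the bench under the drain hole's axis, z up. The deep pan round the hole (x -90 to +120, y -102 to +102 mm) has its flat top at 120 mm, ribs 4 mm higher; the rest is lower. On it stands the bright metal threaded insert of the drain, a ring 57 mm across, its flat face 8 mm above the pan
- drain_mouth (a point): Centre of the drain hole in the insert's top face, 128 mm above the bench, axes as the sump's. Hole 37 mm across, 38 mm deep. Turned counterclockwise, a plug standing in it climbs with the lead until its flange is about 12.7 mm above this face, then drops 6 mm; from there about 140 degrees clockwise bring the flange onto the face
- drain_thread (a point): On the hole's axis, 3 mm below the face, where its thread begins: three ridges matching the plug's thread, 31 mm free across them (1 mm of play all round the plug's core), running down 12 mm. An upright plug stands on them with its flange 7 to 13 mm above the face, as it happens to be turned; a third of a turn is the longest way to the drop. Where they begin is not marked
- tray: Blue open parts tray, 150 x 125 mm, 18 mm high, walls and floor 4 mm thick, fixed; origin under its centre. The plug stands on its floor at the start
- spray: Loose spray can, 58 mm across, 190 mm tall, standing; origin at the centre of its underside. To be left alone
- filter_box: Loose white filter carton with a blue band, 85 x 85 x 115 mm, standing; origin at the centre of its underside. To be left alone
- wrench: Loose steel wrench lying on the bench; origin at its underside. To be left alone
Not all that is in view belongs to the job. Of the things that look like the plug, the largest one is meant.

How it is judged:
On the way, in this order (a step that is already met when the one before it is completed fails the run):
1. the plug, upright in the drain hole, has been turned back so that its lead ends bear on the very ends of the hole's ridges (flange 10.5 to 14 mm above the face) (horizontal distance between plug_seat and drain_mouth below 0.003 m and angle between plug's own z axis and vertical below 0.15 rad and z of plug_seat in the frame of drain_mouth between 0.0105 and 0.014 m and contact force between plug and sump above 0.2 N and ((x of bar_end in the frame of drain_mouth between 0.0103 and 0.0143 m and y of bar_end in the frame of drain_mouth between 0.0138 and 0.0178 m) or (x of bar_end in the frame of drain_mouth between -0.0218 and -0.0178 m and y of bar_end in the frame of drain_mouth between 0.0008 and 0.0048 m) or (x of bar_end in the frame of drain_mouth between 0.0055 and 0.0095 m and y of bar_end in the frame of drain_mouth between -0.0205 and -0.0165 m))), for 0.03 s.
2. the plug has dropped into the thread (flange less than 8.7 mm above the face), upright (horizontal distance between plug_seat and drain_mouth below 0.003 m and angle between plug's own z axis and vertical below 0.08 rad and z of plug_seat in the frame of drain_mouth between 0.004 and 0.0087 m), for 0.1 s.
At the end, for the whole second after the job is handed in: the plug is screwed fully home: the underside of its flange within 1 mm of the insert's face, within 2 mm of the hole's axis, upright within 2 degrees, at rest and released (z of plug_seat in the frame of drain_mouth between -0.0015 and 0.001 m and horizontal distance between plug_seat and drain_mouth below 0.002 m and angle between plug's own z axis and vertical below 0.035 rad and linear speed of plug below 0.01 m/s and contact force between the fingers and plug below 0.05 N); the robot touches nothing.
It fails at once if the plug forced: more than 40 N between plug and sump (contact force between plug and sump above 40 N).
It fails at once if the plug cross-threaded: leaning more than 12 degrees with its nose in the drain hole (horizontal distance between plug_seat and drain_mouth below 0.01 m and z of plug_seat in the frame of drain_mouth below 0.014 m and angle between plug's own z axis and vertical above 0.21 rad).
It fails at once if the spray can moved by more than 30 mm (distance of spray from where it was at the start of the episode above 0.03 m).
It fails at once if the filter box moved by more than 30 mm (distance of filter_box from where it was at the start of the episode above 0.03 m).
It fails at once if the wrench moved by more than 30 mm (distance of wrench from where it was at the start of the episode above 0.03 m).
It also fails if it takes over 64 s, if anything falls off the work surface, if the arm or the gripper's body presses on something with over 40 N, if the wrist force passes 120 N, or if a joint passes its speed limit or range.

## Working session

There is one attempt and no reset: what is moved stays moved. The work goes in short steps, Python scripts to look and compute and a tool call to move; the robot and the scene stay as the last step left them, time stands still between calls to the robot, and variables do not carry over. Pictures are saved under pics/ and viewed, at most 10 in all, crops included, and the job is handed in when it is done.

Besides the shell and the picture viewer there is one more tool, called as name(argument=value, ...), one argument or row to a line, values as JSON. play_rows: Moves the arm, as the interface text tells. Its arguments: {"type":"object","properties":{"plan":{"type":"array"},"squeeze":{"type":"number"}},"required":["plan"]}

```bash
mkdir -p pics; cat > h.py <<'E'
import numpy as np, cv2
from rig import telemetry, cams, order, spotter
from scipy.spatial.transform import Rotation as R
def cal(n):
    c=cams.get_calibration(n); return np.array(c["mtx"],float),cv2.Rodrigues(np.array(c["rvec"],float))[0],np.array(c["tvec"],float).ravel()
def proj(n,p):
    K,r,t=cal(n); q=K@(r@np.array(p,float)+t); return q[:2]/q[2]
def ray(n,uv):
    K,r,t=cal(n); return -r.T@t, r.T@np.linalg.solve(K,[uv[0],uv[1],1])
def onplane(n,uv,z):
    c,d=ray(n,uv); return c+d*(z-c[2])/d[2]
E
python3 - <<'E'
from h import *
for n in("top","side"):
    cv2.imwrite(f"pics/{n}0.png",cams.camera(n)); print(n,ray(n,[320,200]),cal(n)[0][0,0])
    for l in("plug","sump","tray","spray","filter_box","wrench"):
        print(l,[(np.round(d["uv"]).tolist(),round(d["score"],2)) for d in spotter.boxes_of(n,l)][:5])
print(telemetry.get_state())
E
```

```text
top (array([0.27593678, 0.01724765, 1.19062496]), array([ 0.19303602,  0.02399626, -0.9810642 ])) 376.39762524772806
plug [([239.0, 224.0], 0.53), ([206.0, 205.0], 0.4)]
sump [([335.0, 170.0], 0.8), ([239.0, 223.0], 0.62)]
tray [([248.0, 224.0], 0.74), ([460.0, 142.0], 0.54)]
spray [([460.0, 142.0], 0.73)]
filter_box [([436.0, 220.0], 0.86)]
wrench [([220.0, 147.0], 0.63)]
side (array([0.18932425, 1.01487312, 0.73192553]), array([ 0.23403428, -0.8238346 , -0.51633068])) 480.17237486214714
plug [([356.0, 332.0], 0.8), ([301.0, 301.0], 0.64)]
sump [([281.0, 213.0], 0.66), ([302.0, 302.0], 0.59)]
tray [([300.0, 311.0], 0.71)]
spray [([298.0, 138.0], 0.82)]
filter_box [([356.0, 162.0], 0.85), ([301.0, 304.0], 0.7)]
wrench [([177.0, 315.0], 0.63), ([300.0, 303.0], 0.15)]
{'t': 0.7, 'joint_pos': array([-1.22320999e+00,  2.16854713e-01,  1.61334809e+00,  2.31412925e-05,
        1.31128675e+00, -1.12183173e-01]), 'qd': array([-0.00019764,  0.00067879, -0.00084018, -0.00099605,  0.00217497,
       -0.00097596]), 'joint_efforts': array([-7.95427222e-04, -3.96738517e+01, -3.04163361e+01, -2.09482096e-04,
        6.54430678e-04,  4.10261990e-06]), 'tcp_pos': array([ 0.27738942, -0.56012197,  0.23135554]), 'tcp_rot': array([4.98803501e-05, 9.73693336e-01, 2.27862423e-01, 1.71595410e-05]), 'force': array([-0.52339182, -0.45369209,  0.63896349]), 'moment': array([ 0.02490894, -0.00467312, -0.02569231]), 'grasp_force': 0.0, 'width': 1.0000591235412264}
```

View pics/top0.png

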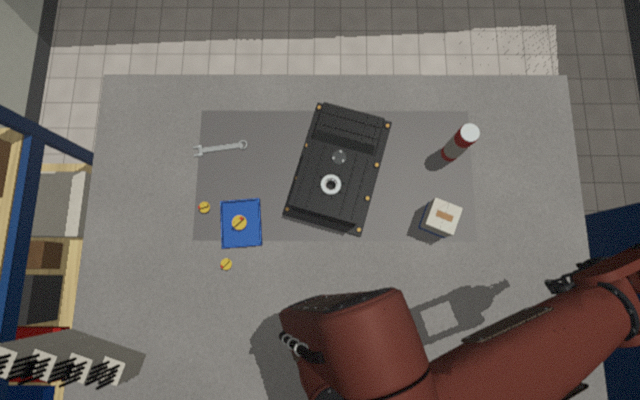

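View pics/side0.png

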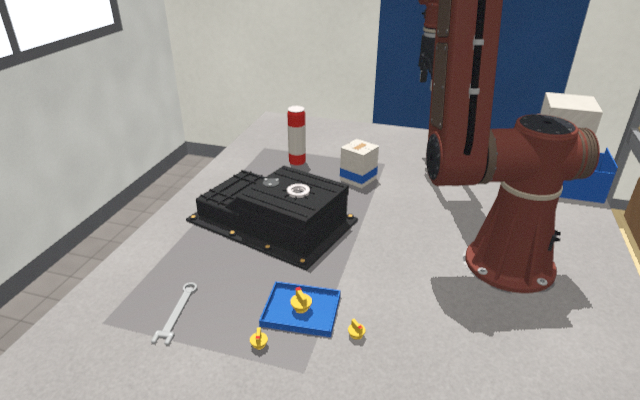

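The picture shows three yellow look-alikes in top: in the tray (239,222), (204,207) and (226,264). The one in the tray is the largest, so I choose it. The drain insert is at top (331,184). Next is the close crop.

```bash
python3 - <<'E'
from h import *
T=cams.camera("top");S=cams.camera("side")
a=cv2.resize(T[195:250,210:270],None,fx=7,fy=7,interpolation=cv2.INTER_CUBIC)
b=cv2.resize(T[95:240,275:400],None,fx=3,fy=3,interpolation=cv2.INTER_CUBIC)
c=np.zeros((435,800,3),np.uint8);c[:385,:420]=a;c[:435,420:795]=b
cv2.imwrite("pics/c1.png",c)
def blob(img,m,lo,hi):
    h=img.copy()
hs={}
for n,I,box in(("top",T,(218,200,262,246)),("side",S,(270,280,340,325))):
    x0,y0,x1,y1=box;P=I[y0:y1,x0:x1].astype(int);B,G,Rr=P[...,0],P[...,1],P[...,2]
    yel=(Rr>110)&(G>80)&(B<0.6*G); red=(Rr>100)&(G<0.5*Rr)&(B<0.6*Rr)
    for nm,m in(("yel",yel),("red",red),("both",yel|red)):
        ys,xs=np.nonzero(m); print(n,nm,len(xs),xs.mean()+x0,ys.mean()+y0,xs.min()+x0,xs.max()+x0,ys.min()+y0,ys.max()+y0)
# insert ring bright
for n,I,box in(("top",T,(315,168,348,202)),("side",S,(282,178,316,202))):
    x0,y0,x1,y1=box;g=I[y0:y1,x0:x1].mean(2);m=(g>130).astype(np.uint8)
    cs,_=cv2.findContours(m,cv2.RETR_EXTERNAL,cv2.CHAIN_APPROX_NONE);k=max(cs,key=len)
    e=cv2.fitEllipse(k);print(n,"ring",e[0][0]+x0,e[0][1]+y0,e[1],e[2])
    print(onplane(n,[e[0][0]+x0,e[0][1]+y0],.128))
E
```

```text
top yel 134 238.76865671641792 222.44776119402985 233 245 216 229
top red 5 241.2 218.4 240 242 218 219
top both 139 238.85611510791367 222.30215827338128 233 245 216 229
side yel 316 300.57278481012656 301.5189873417722 291 311 290 312
side red 12 297.8333333333333 288.0833333333333 296 300 287 289
side both 328 300.4725609756098 301.0274390243902 291 311 287 312
top ring 330.4859275817871 183.8590965270996 (18.93439292907715, 19.493452072143555) 95.9932632446289
[0.53290478 0.01327625 0.128     ]
side ring 297.8707342147827 189.52383995056152 (13.138833999633789, 22.5123233795166) 88.32637786865234
[0.53080298 0.01816327 0.128     ]
```

View pics/c1.png

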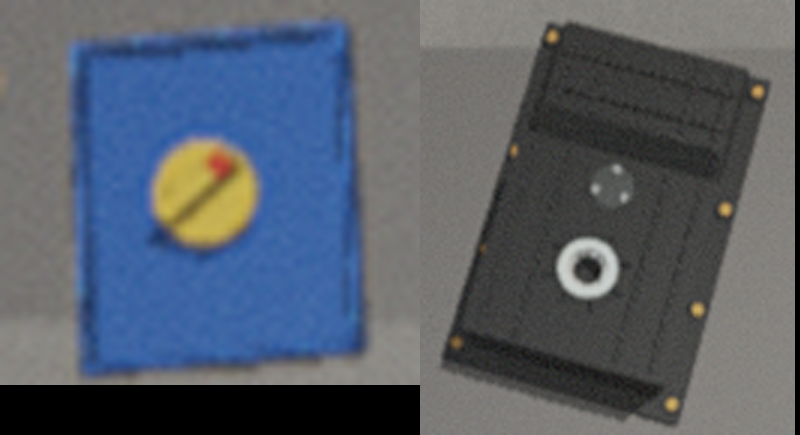

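The crop confirms the largest plug, in the tray at (239,222), its bar running up-right with the red tip at (241,218). The sump's longer pan side appears to point up in the image.

```bash
cat > m.py <<'E'
from h import *
f=lambda X,Y:[(X-420)/3+275-.33,Y/3+95-.33]
B={k:onplane("top",f(*v),.012) for k,v in dict(TL=(552,36),TR=(758,91),R2=(725,209),R3=(697,309),BR=(672,404),BL=(456,342)).items()}
for a,b in(("BR","TR"),("BL","TL"),("TL","TR"),("BL","BR")):
    d=B[b]-B[a];print(a,b,np.degrees(np.arctan2(d[1],d[0])),np.linalg.norm(d))
H=onplane("top",[330.49,183.86],.128)
for nm,q in(("step edge L",(533,125)),("step R",(715,175)),("bot L",(465,330)),("bot R",(662,385))):
    print(nm,onplane("top",f(*q),.12)-H)
# plug: fit both views: flange ring + bar
K=np.array([234,217])
for n,uv in(("top",[238.9,222.4]),("side",[300.6,302.5])):print(n,onplane(n,uv,.030))
print("red top",onplane("top",[241.2,218.4],.051),"red side",onplane("side",[297.8,287.5],.051))
print("edge",onplane("top",[210+160/7,195+240/7],.03),onplane("top",[210+225/7,195+168/7],.05))
E
python3 m.py
```

```text
BR TR -15.78682530809149 0.3615435431674768
BL TL -15.77880097109152 0.3610124446174902
TL TR -105.69654845551715 0.23719936766105149
BL BR -105.82484495810824 0.23714856524576994
step edge L [ 0.14802315  0.05501725 -0.008     ]
step R [ 0.09669061 -0.12579368 -0.008     ]
bot L [-0.06054494  0.11781191 -0.008     ]
bot R [-0.11291781 -0.0716989  -0.008     ]
top [0.43194002 0.29729413 0.03      ]
side [0.4311426  0.30572459 0.03      ]
red top [0.44149169 0.28579842 0.051     ] red side [0.44363582 0.2855328  0.051     ]
edge [0.41032569 0.31497296 0.03      ] [0.4397981  0.28305153 0.05      ]
```

The pan-end distances (-90 mm toward the robot) give a sump x yaw of about -15.8°. Now I fit the plug silhouette.

```bash
cat > fit.py <<'E'
from h import *
from scipy.optimize import minimize
SS=4
def circ(r,z,n=40):
    a=np.linspace(0,2*np.pi,n,endpoint=False);return np.c_[r*np.cos(a),r*np.sin(a),0*a+z]
def box(x0,x1,y,z0,z1): return np.array([[x,yy,z] for x in(x0,x1) for yy in(-y,y) for z in(z0,z1)])
PARTS=[np.r_[circ(.023,.021),circ(.023,.026)],box(-.02,.02,.005,.026,.047),np.r_[circ(.0145,.021),circ(.0145,.004),circ(.011,0)]]
def render(n,parts,p,b):
    K,r,t=cal(n);x0,y0,x1,y1=b;m=np.zeros(((y1-y0)*SS,(x1-x0)*SS),np.uint8)
    M=R.from_euler("z",p[3]).as_matrix()
    for P in parts:
        W=P@M.T+p[:3];q=(W@r.T+t)@K.T;u=q[:,:2]/q[:,2:]
        u=(u+.5-[x0,y0])*SS-.5
        cv2.fillPoly(m,[cv2.convexHull(np.round(u*16).astype(np.int32))],1,shift=4)
    return cv2.resize(m.astype(np.float32),(x1-x0,y1-y0),interpolation=cv2.INTER_AREA)
def soft(I,b):
    x0,y0,x1,y1=b;P=I[y0:y1,x0:x1].astype(float)
    return np.clip((P[...,2]-P[...,0])/60,0,1)   # yellow/red vs blue/grey
E
python3 - <<'E'
from fit import *
I={n:cams.camera(n) for n in("top","side")}
bx=dict(top=(226,208,254,238),side=(278,278,326,322))
s={n:soft(I[n],bx[n]) for n in bx}
for use in(("top",),("side",),("top","side")):
    best=None
    for dy in(0,.005):
      f=lambda v:sum(((render(n,PARTS if n=="side" else PARTS[:2],[v[0]/100,v[1]/100,.004,v[2]],bx[n])-s[n])**2).sum() for n in use)
      o=minimize(f,[43.2,30.0+dy*100,-.85],method="Nelder-Mead",options=dict(initial_simplex=[[43.2,30+dy*100,-.85],[43.7,30+dy*100,-.85],[43.2,30.5+dy*100,-.85],[43.2,30+dy*100,-.5]]))
      if best is None or o.fun<best.fun:best=o
    print(use,best.x,best.fun,sum(s[n].sum() for n in use))
p=best.x; print("deg",np.degrees(p[2]))
# target tcp
st=telemetry.get_state();Rm=R.from_quat(np.roll(st["tcp_rot"],-1))
tgt=np.array([p[0]/100,p[1]/100,.004+.026+.002])
print("shift tool mm",Rm.inv().apply(tgt-st["tcp_pos"])*1000)
E
```

```text
('top',) [43.28489868 29.80163901 -0.22900779] 3.6422222222222222 169.73333333333335
('side',) [43.29988493 29.8886092  -0.93923554] 16.5553125 378.65
('top', 'side') [43.31389771 29.86402672 -0.91044605] 22.72644097222222 548.3833333333333
deg -52.16471599371135
shift tool mm [ 520.659913   -700.45384681  199.3142596 ]
```

play_rows(
  plan=[
    [[0.35,37,-50,0,0,0,-0.125],[0.35,74,-100,0,0,0,-0.25],[0.35,111,-150,0,0,0,-0.375],[0.35,148,-200,0,0,0,-0.5],[0.35,186,-250,0,0,0,-0.626],[0.35,223,-300,0,0,0,-0.752],[0.35,260,-350,0,0,0,-0.878],[0.35,297,-400,0,0,0,-1.0]],
  ],
  squeeze=30,
)

```text
t: 1.9
tcp_pos: [0.3662, -0.0681, 0.2318]
tcp_rot: [0.001, 0.744, 0.668, 0.001]
force: [1.6, -0.3, 0.4]
width: 0.352
grasp_force: 0.0
```

```bash
cat >> h.py <<'E'
def go(tgt,yawdeg=None):
    st=telemetry.get_state();Rm=R.from_quat(np.roll(st["tcp_rot"],-1))
    x=Rm.as_matrix()[:,0];y=np.degrees(np.arctan2(x[1],x[0]))
    d=None if yawdeg is None else -((yawdeg-y+180)%360-180)
    print("t",st["t"],"tcp",np.round(st["tcp_pos"],4),"yaw",round(y,2),"q6",round(np.degrees(st["joint_pos"][5]),1),"tilt",round(np.degrees(np.arccos(-Rm.as_matrix()[2,2])),2),"F",np.round(st["force"],2),"w",round(st["width"],3),"g",round(st["grasp_force"],1))
    print("shift",np.round(Rm.inv().apply(np.array(tgt)-st["tcp_pos"])*1000,1),"turn z",None if d is None else round(np.radians(d),3))
E
python3 -c "
from h import *
go([.433,.2986,.15],127)"
```

```text
t 1.9 tcp [ 0.3662 -0.0681  0.2318] yaw 83.82 q6 -15.2 tilt 0.13 F [ 1.61 -0.32  0.42] w 0.352 g 0.0
shift [371.8  26.8  81.7] turn z -0.754
```

play_rows(
  plan=[
    [[0.35,60,4,0,0,0,-0.125],[0.35,120,8,0,0,0,-0.25],[0.35,180,12,0,0,0,-0.375],[0.35,240,16,20,0,0,-0.5],[0.35,300,20,50,0,0,-0.626],[0.35,350,25,75,0,0,-0.754],[0.35,372,27,82,0,0,-0.754],[0.35,372,27,82,0,0,-0.754]],
  ],
)

```text
t: 2.9
tcp_pos: [0.4335, 0.2979, 0.1484]
tcp_rot: [-0.001, 0.446, 0.895, -0.001]
force: [0.0, 0.8, -0.1]
width: 0.353
grasp_force: 0.0
```

```bash
python3 - <<'E'
from h import *
T=cams.camera("top");S=cams.camera("side")
a=cv2.resize(T[190:260,205:285],None,fx=5,fy=5,interpolation=cv2.INTER_CUBIC)
b=cv2.resize(S[230:330,250:350],None,fx=4,fy=4,interpolation=cv2.INTER_CUBIC)
c=np.zeros((400,800,3),np.uint8);c[:350,:400]=a;c[:,400:]=b
cv2.imwrite("pics/g1.png",c)
go([.433,.2986,.032],127)
E
```

```text
t 3.0 tcp [0.434  0.2965 0.1495] yaw 126.86 q6 -10.1 tilt 0.03 F [-0.34  0.1  -0.05] w 0.349 g 0.0
shift [  2.4   0.5 117.5] turn z -0.002
```

View pics/g1.png

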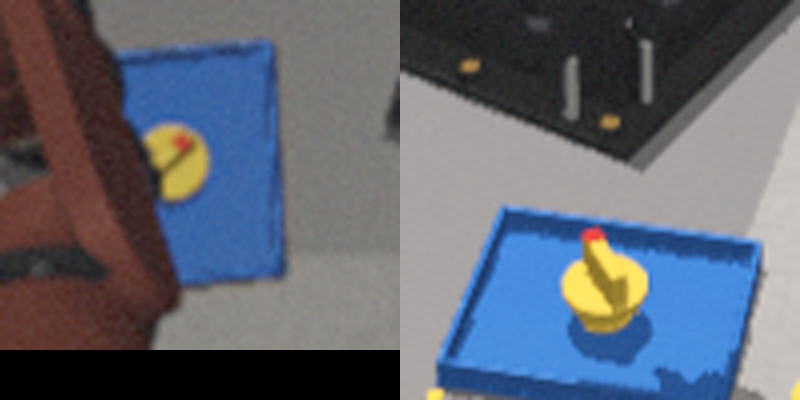

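The gripper hangs above the plug: bar visible at side (300,295), red tip (298,289), finger tips (293,259) and (312,255). I'm descending and gripping.

play_rows(
  plan=[
    [[0.35,2,0.5,50,0,0,0],[0.35,2,0.5,90,0,0,0],[0.35,2,0.5,110,0,0,0],[0.35,2,0.5,116,0,0,0],[0.35,2,0.5,116,0,0,0]],
  ],
)

```text
t: 3.62
tcp_pos: [0.434, 0.2983, 0.0342]
tcp_rot: [0.0, 0.448, 0.894, 0.0]
force: [0.0, 0.7, 0.7]
width: 0.352
grasp_force: 0.0
```

play_rows(
  plan=[
    [[0,0,0,0,0,0,0],[0,0,0,0,0,0,0],[0,0,0,0,0,0,0],[0,0,0,0,0,0,0],[0,0,0,0,0,0,0]],
  ],
  squeeze=40,
)

```text
t: 4.25
tcp_pos: [0.4346, 0.2993, 0.035]
tcp_rot: [0.001, 0.447, 0.894, 0.001]
force: [-0.7, -1.7, 6.7]
width: 0.107
grasp_force: 43.4
```

```bash
python3 -c "
from h import *
go([.533,.0133,.18],180+5)"
```

```text
t 4.25 tcp [0.4346 0.2993 0.035 ] yaw 126.87 q6 -9.9 tilt 0.16 F [-0.67 -1.67  6.74] w 0.107 g 43.4
shift [-288.   -92.5 -144.9] turn z -1.015
```

play_rows(
  plan=[
    [[0,0,0,-10,0,0,0],[0,0,0,-50,0,0,0],[0,0,0,-100,0,0,0],[0,-10,-3,-150,0,0,-0.1],[0,-50,-16,-180,0,0,-0.25],[0,-100,-32,-190,0,0,-0.4],[0,-150,-48,-190,0,0,-0.55],[0,-200,-64,-190,0,0,-0.7]],
  ],
)

```text
t: 5.25
tcp_pos: [0.5021, 0.099, 0.2239]
tcp_rot: [0.001, 0.111, 0.994, 0.0]
force: [0.7, 0.4, -0.4]
width: 0.102
grasp_force: 42.4
```

play_rows(
  plan=[
    [[0,-36,-11,0,0,0,-0.15],[0,-36,-11,0,0,0,-0.3],[0,-36,-11,0,0,0,-0.3]],
  ],
)

```text
t: 5.62
tcp_pos: [0.5343, 0.0812, 0.2231]
tcp_rot: [-0.0, -0.035, 0.999, 0.0]
force: [-1.1, -0.2, -0.5]
width: 0.103
grasp_force: 42.4
```

```bash
python3 -c "
from h import *
go([.533,.0133,.18],180+5)"
```

```text
t 5.625 tcp [0.5343 0.0812 0.2231] yaw -176.01 q6 -92.8 tilt 0.05 F [-1.14 -0.2  -0.55] w 0.103 g 42.4
shift [  6.  -67.7  43.1] turn z -0.018
```

play_rows(
  plan=[
    [[0,3,-35,0,0,0,-0.01],[0,6,-60,20,0,0,-0.018],[0,6,-67.5,40,0,0,-0.018],[0,6,-67.5,43,0,0,-0.018],[0,6,-67.5,43,0,0,-0.018]],
  ],
)

```text
t: 6.25
tcp_pos: [0.5333, 0.0145, 0.1806]
tcp_rot: [-0.0, -0.045, 0.999, 0.0]
force: [0.1, -0.2, -1.0]
width: 0.103
grasp_force: 42.4
```

```bash
python3 - <<'E'
from h import *
go([.533,.0133,.18],185)
T=cams.camera("top");S=cams.camera("side")
np.save("T1.npy",T);np.save("S1.npy",S)
a=cv2.resize(T[150:210,300:360],None,fx=6,fy=6,interpolation=cv2.INTER_CUBIC)
b=cv2.resize(S[140:210,262:332],None,fx=6,fy=6,interpolation=cv2.INTER_CUBIC)
c=np.zeros((420,780,3),np.uint8);c[:360,:360]=a;c[:,360:]=b
cv2.imwrite("pics/h1.png",c)
E
```

```text
t 6.25 tcp [0.5333 0.0145 0.1806] yaw -174.85 q6 -101.2 tilt 0.02 F [ 0.12 -0.18 -0.99] w 0.103 g 42.4
shift [ 0.4 -1.1  0.6] turn z 0.003
```

View pics/h1.png

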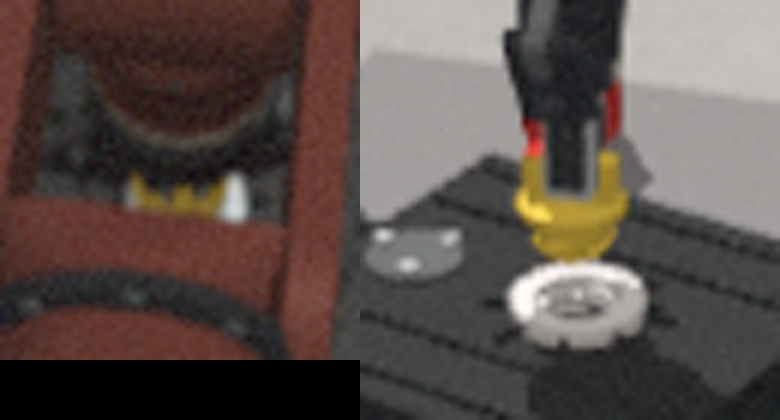

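Side shows the plug hanging upright just above the ring: plug about (357,178), red tip left at (351,164), ring centre about (358,190). Next I fit the ring and plug together.

```bash
python3 - <<'E'
from fit import *
I0={n:cv2.imread(f"pics/{n}0.png") for n in("top","side")};S1=np.load("S1.npy")
RP=[np.r_[circ(.0285,-.008),circ(.0285,0)]];HP=[circ(.0185,0)]
bx=dict(top=(316,169,346,199),side=(280,177,317,203))
def ringimg(I,b):
    x0,y0,x1,y1=b;return np.clip((I[y0:y1,x0:x1].mean(2)-60)/100,0,1)
def model(n,v):
    o=render(n,RP,[v[0]/100,v[1]/100,.128,0],bx[n]);h=render(n,HP,[v[0]/100,v[1]/100,.128,0],bx[n]);return o,h
def fitring(I,use):
    def f(v):
        e=0
        for n in use:
            o,h=model(n,v);w=1-cv2.dilate(h,np.ones((3,3)));e+=(w*(o-ringimg(I[n],bx[n]))**2).sum()
        return e
    o=minimize(f,[53.3,1.4],method="Nelder-Mead",options=dict(initial_simplex=[[53.2,1.3],[53.8,1.4],[53.3,2.0]]));return o.x,o.fun
for use in(("top",),("side",),("top","side")):print("ring",use,fitring(I0,use))
b=(278,150,322,190);s=soft(S1,b); x0,y0,x1,y1=b
# gripper covers the bar: use flange+core only, rows lower
K,r,t=cal("side")
for z in(.1486,.1496,.1506):
    f=lambda v:((render("side",[PARTS[0],PARTS[2]],[v[0]/100,v[1]/100,z,.09],b)-s)[22:]**2).sum()
    o=minimize(f,[53.3,1.4],method="Nelder-Mead",options=dict(initial_simplex=[[53.2,1.3],[53.8,1.4],[53.3,2.0]]));print(z,o.x,o.fun,s[22:].sum())
E
```

```text
ring ('top',) (array([53.35910215,  1.36032256]), np.float64(10.821044444444444))
ring ('side',) (array([53.28353977,  1.23233719]), np.float64(11.30235138888889))
ring ('top', 'side') (array([53.3339355,  1.2885267]), np.float64(23.860010416666668))
0.1486 [53.32394905  1.62620888] 14.15347222222222 200.38333333333333
0.1496 [53.27154903  1.76651287] 14.214149305555555 200.38333333333333
0.1506 [53.23684082  1.93225098] 13.917274305555555 200.38333333333333
```

play_rows(
  plan=[
    [[0,0.3,-1.7,10,0,0,0],[0,0.3,-1.7,18,0,0,0],[0,0.3,-1.7,22,0,0,0],[0,0.3,-1.7,25,0,0,0],[0,0.3,-1.7,27,0,0,0],[0,0.3,-1.7,27,0,0,0]],
  ],
  squeeze=40,
)

```text
t: 7.1
tcp_pos: [0.5333, 0.012, 0.1532]
tcp_rot: [-0.0, -0.045, 0.999, 0.0]
force: [-0.4, 0.7, -0.1]
width: 0.103
grasp_force: 42.4
```

```bash
python3 -c "
from h import *
go([.533,.0133,.1491],185)"
```

```text
t 7.1 tcp [0.5333 0.012  0.1532] yaw -174.83 q6 -101.4 tilt 0.01 F [-0.36  0.75 -0.15] w 0.103 g 42.4
shift [0.2 1.3 4.1] turn z 0.003
```

play_rows(
  plan=[
    [[0,0,0.5,1,0,0,0],[0,0,0.5,2,0,0,0],[0,0,0.5,2.5,0,0,0],[0,0,0.5,2.5,0,0,0]],
  ],
)

```text
t: 7.6
tcp_pos: [0.5332, 0.0125, 0.1508]
tcp_rot: [-0.0, -0.045, 0.999, 0.0]
force: [-0.9, -0.8, -0.1]
width: 0.102
grasp_force: 42.4
```

play_rows(
  plan=[
    [[0,0,0,0.7,0,0,0],[0,0,0,1.3,0,0,0],[0,0,0,1.3,0,0,0]],
  ],
)

```text
t: 7.98
tcp_pos: [0.5332, 0.0125, 0.1495]
tcp_rot: [-0.0, -0.045, 0.999, 0.0]
force: [0.4, 0.6, -0.4]
width: 0.107
grasp_force: 42.4
```

play_rows(
  plan=[
    [[0,0,0,0.5,0,0,0],[0,0,0,1,0,0,0],[0,0,0,1,0,0,0]],
  ],
)

```text
t: 8.35
tcp_pos: [0.5334, 0.0125, 0.1492]
tcp_rot: [0.0, -0.045, 0.999, -0.0]
force: [-2.1, 0.6, 5.0]
width: 0.106
grasp_force: 43.2
```

play_rows(
  plan=[
    [[0,0,0,0.5,0,0,0],[0,0,0,0.8,0,0,0],[0,0,0,0.8,0,0,0]],
  ],
)

```text
t: 8.72
tcp_pos: [0.5334, 0.0125, 0.1491]
tcp_rot: [0.0, -0.045, 0.999, -0.0]
force: [-3.5, 0.5, 8.7]
width: 0.099
grasp_force: 43.7
```

play_rows(
  plan=[
    [[0,0.3,0,-0.2,0,0,-0.07],[0,0.4,0,-0.4,0,0,-0.14],[0,0.5,0,-0.6,0,0,-0.21],[0,0.5,0,-0.8,0,0,-0.28],[0,0.5,0,-1.0,0,0,-0.35]],
  ],
)

```text
t: 9.35
tcp_pos: [0.5339, 0.0111, 0.1499]
tcp_rot: [0.001, -0.219, 0.976, -0.002]
force: [-0.6, -3.3, 4.3]
width: 0.105
grasp_force: 43.2
```

```bash
python3 -c "
from h import *
go([.533,.0125,.1507],180+36)"
```

```text
t 9.35 tcp [0.5339 0.0111 0.1499] yaw -154.65 q6 -121.5 tilt 0.23 F [-0.59 -3.33  4.33] w 0.105 g 43.2
shift [ 0.2  1.6 -0.8] turn z -0.186
```

play_rows(
  plan=[
    [[0,0,0,-0.2,0,0,0],[0,0,0,-0.2,0,0,0]],
  ],
)

```text
t: 9.6
tcp_pos: [0.5339, 0.0115, 0.1499]
tcp_rot: [0.001, -0.218, 0.976, -0.001]
force: [-1.3, -3.6, 5.7]
width: 0.105
grasp_force: 43.3
```

```bash
python3 - <<'E'
from fit import *
go([.533,.0125,.1507],180+36)
S=cams.camera("side")
print(telemetry.get_state()["moment"])
b=cv2.resize(S[140:210,262:342],None,fx=8,fy=8,interpolation=cv2.INTER_CUBIC)
cv2.imwrite("pics/h2.png",b)
E
```

```text
t 9.6 tcp [0.5339 0.0115 0.1499] yaw -154.83 q6 -121.4 tilt 0.2 F [-1.31 -3.61  5.71] w 0.105 g 43.3
shift [ 0.3  1.3 -0.9] turn z -0.189
[-0.76126757 -0.00546808 -0.07790344]
```

View pics/h2.png

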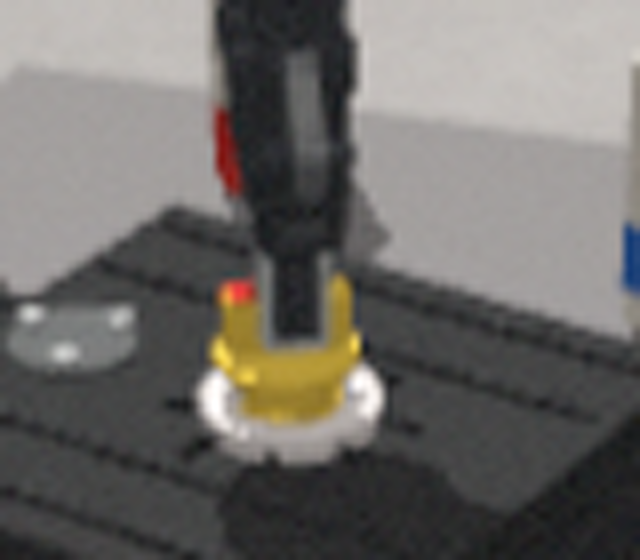

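The plug is upright in the hole, with the bar's red end at crop (238,292) and about 3 mm more bar on that side. The grip is off-centre along the bar, so turns must go about the plug's axis, 3 mm from the TCP. Here is a helper for that.

```bash
cat > rows.py <<'E'
import numpy as np
C=np.array([.5362,.0124]);D=.003
def rows(cmd,targets):
    """cmd=(x,y,z,yaw deg) commanded now; targets [(yaw,z)]"""
    a=np.radians(cmd[3]);X=np.array([np.cos(a),np.sin(a)]);Y=np.array([np.sin(a),-np.cos(a)])
    for yw,z in targets:
        b=np.radians(yw);p=C+D*np.array([np.cos(b),np.sin(b)]);d=(p-cmd[:2])*1000
        print([0,round(d@X,1),round(d@Y,1),round((cmd[2]-z)*1000,1),0,0,round(-np.radians(yw-cmd[3]),3)],"p",np.round(p,4))
E
python3 -c "
from rows import *
rows((.5327,.01245,.1489,205.2),[(207.5,.1490),(210,.1491),(212.5,.1493),(215,.1494),(217.5,.1495),(220,.1495),(220,.1495)])"
```

```text
[0, np.float64(-0.1), np.float64(-1.7), -0.1, 0, 0, np.float64(-0.04)] p [0.5335 0.011 ]
[0, np.float64(-0.2), np.float64(-1.8), -0.2, 0, 0, np.float64(-0.084)] p [0.5336 0.0109]
[0, np.float64(-0.2), np.float64(-1.9), -0.4, 0, 0, np.float64(-0.127)] p [0.5337 0.0108]
[0, np.float64(-0.2), np.float64(-2.0), -0.5, 0, 0, np.float64(-0.171)] p [0.5337 0.0107]
[0, np.float64(-0.2), np.float64(-2.2), -0.6, 0, 0, np.float64(-0.215)] p [0.5338 0.0106]
[0, np.float64(-0.2), np.float64(-2.3), -0.6, 0, 0, np.float64(-0.258)] p [0.5339 0.0105]
[0, np.float64(-0.2), np.float64(-2.3), -0.6, 0, 0, np.float64(-0.258)] p [0.5339 0.0105]
```

play_rows(
  plan=[
    [[0,-0.1,-1.0,-0.1,0,0,-0.04],[0,-0.2,-1.5,-0.2,0,0,-0.084],[0,-0.2,-1.9,-0.3,0,0,-0.127],[0,-0.2,-2.0,-0.4,0,0,-0.171]],
  ],
)

```text
t: 10.15
tcp_pos: [0.534, 0.0106, 0.1498]
tcp_rot: [0.0, -0.301, 0.954, -0.0]
force: [-2.4, -2.9, 6.1]
width: 0.11
grasp_force: 43.3
```

play_rows(
  plan=[
    [[0,0,-0.1,0,0,0,-0.04],[0,0,-0.2,0,0,0,-0.087],[0,0,-0.2,0,0,0,-0.087]],
  ],
)

```text
t: 10.52
tcp_pos: [0.534, 0.0106, 0.1496]
tcp_rot: [0.0, -0.342, 0.94, 0.0]
force: [-1.8, -1.9, 5.2]
width: 0.103
grasp_force: 43.2
```

```bash
python3 -c "
from h import *
go([.533,.0125,.1507],180+36)"
```

```text
t 10.525 tcp [0.534  0.0106 0.1496] yaw -140.06 q6 -136.3 tilt 0.01 F [-1.84 -1.88  5.21] w 0.103 g 43.2
shift [-0.5  2.1 -1.1] turn z 0.069
```

play_rows(
  plan=[
    [[0,0,-0.1,0,0,0,-0.035],[0,0,-0.2,0,0,0,-0.07],[0,0,-0.3,0,0,0,-0.105],[0,0,-0.3,0,0,0,-0.105]],
  ],
)

```text
t: 11.02
tcp_pos: [0.5336, 0.0107, 0.1485]
tcp_rot: [-0.0, -0.391, 0.92, 0.0]
force: [0.3, -0.8, -0.6]
width: 0.102
grasp_force: 42.5
```

```bash
python3 - <<'E'
from h import *
go([.533,.0125,.1507],180+36)
S=cams.camera("side");np.save("S3.npy",S)
b=cv2.resize(S[140:210,262:342],None,fx=8,fy=8,interpolation=cv2.INTER_CUBIC)
cv2.imwrite("pics/h3.png",b)
E
```

```text
t 11.025 tcp [0.5336 0.0107 0.1485] yaw -133.96 q6 -142.5 tilt 0.08 F [ 0.33 -0.81 -0.64] w 0.102 g 42.5
shift [-0.9  1.7 -2.2] turn z 0.175
```

View pics/h3.png

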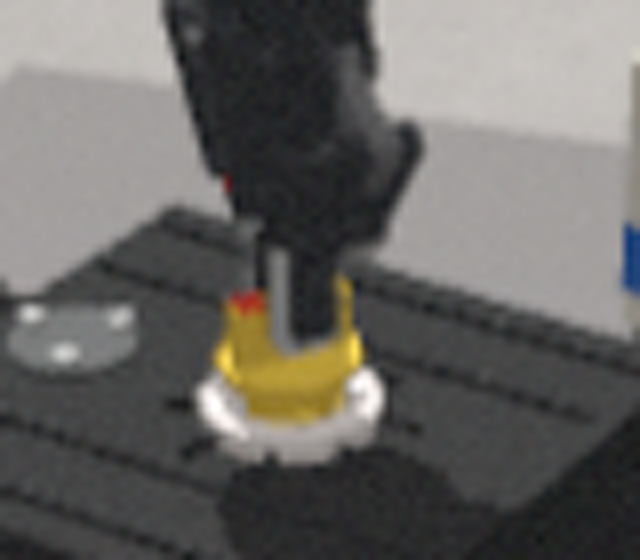

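The force has fallen to zero: the drop-in is felt, with the plug upright at crop (288,350). I'm lowering gently onto the next groove.

play_rows(
  plan=[
    [[0,0,0,0.8,0,0,0],[0,0,0,1.6,0,0,0],[0,0,0,2.4,0,0,0],[0,0,0,2.4,0,0,0]],
  ],
)

```text
t: 11.58
tcp_pos: [0.5339, 0.0106, 0.1467]
tcp_rot: [-0.0, -0.391, 0.92, 0.0]
force: [-1.1, 0.8, -0.2]
width: 0.105
grasp_force: 42.5
```

play_rows(
  plan=[
    [[0,0,0,0.5,0,0,0],[0,0,0,1,0,0,0],[0,0,0,1,0,0,0]],
  ],
)

```text
t: 11.95
tcp_pos: [0.5339, 0.0106, 0.1458]
tcp_rot: [-0.0, -0.391, 0.92, 0.0]
force: [-1.6, 1.8, -0.4]
width: 0.106
grasp_force: 42.6
```

play_rows(
  plan=[
    [[0,0,0,0.5,0,0,0],[0,0,0,1,0,0,0],[0,0,0,1,0,0,0]],
  ],
)

```text
t: 12.32
tcp_pos: [0.534, 0.0106, 0.1453]
tcp_rot: [-0.0, -0.391, 0.92, 0.0]
force: [-4.1, 2.2, 3.3]
width: 0.101
grasp_force: 43.1
```

```bash
python3 - <<'E'
from h import *
go([.533,.0125,.1507],180+36)
from rows import *
C[:]=(.536,.0127)
s=telemetry.get_state()["tcp_pos"]
z0=s[2]
rows((s[0],s[1],z0,226.0),[(226-k*7.5,z0-.05e-3*7.5*k) for k in range(1,19)])
E
```

```text
t 12.325 tcp [0.534  0.0106 0.1453] yaw -133.98 q6 -142.4 tilt 0.03 F [-4.11  2.22  3.31] w 0.101 g 43.1
shift [-0.7  2.1 -5.4] turn z 0.175
[0, np.float64(0.1), np.float64(0.4), np.float64(0.4), 0, 0, np.float64(0.131)] p [0.5337 0.0108]
[0, np.float64(-0.0), np.float64(0.8), np.float64(0.8), 0, 0, np.float64(0.262)] p [0.5334 0.0112]
[0, np.float64(-0.1), np.float64(1.2), np.float64(1.1), 0, 0, np.float64(0.393)] p [0.5332 0.0115]
[0, np.float64(-0.3), np.float64(1.5), np.float64(1.5), 0, 0, np.float64(0.524)] p [0.5331 0.0119]
[0, np.float64(-0.5), np.float64(1.9), np.float64(1.9), 0, 0, np.float64(0.654)] p [0.533  0.0123]
[0, np.float64(-0.8), np.float64(2.2), np.float64(2.3), 0, 0, np.float64(0.785)] p [0.533  0.0126]
[0, np.float64(-1.1), np.float64(2.4), np.float64(2.6), 0, 0, np.float64(0.916)] p [0.533 0.013]
[0, np.float64(-1.4), np.float64(2.6), np.float64(3.0), 0, 0, np.float64(1.047)] p [0.5331 0.0134]
[0, np.float64(-1.8), np.float64(2.8), np.float64(3.4), 0, 0, np.float64(1.178)] p [0.5332 0.0138]
[0, np.float64(-2.1), np.float64(2.9), np.float64(3.8), 0, 0, np.float64(1.309)] p [0.5334 0.0142]
[0, np.float64(-2.5), np.float64(3.0), np.float64(4.1), 0, 0, np.float64(1.44)] p [0.5336 0.0145]
[0, np.float64(-2.9), np.float64(3.0), np.float64(4.5), 0, 0, np.float64(1.571)] p [0.5338 0.0148]
[0, np.float64(-3.3), np.float64(3.0), np.float64(4.9), 0, 0, np.float64(1.702)] p [0.5341 0.015 ]
[0, np.float64(-3.7), np.float64(2.9), np.float64(5.3), 0, 0, np.float64(1.833)] p [0.5345 0.0153]
[0, np.float64(-4.1), np.float64(2.8), np.float64(5.6), 0, 0, np.float64(1.963)] p [0.5348 0.0155]
[0, np.float64(-4.4), np.float64(2.6), np.float64(6.0), 0, 0, np.float64(2.094)] p [0.5352 0.0156]
[0, np.float64(-4.7), np.float64(2.4), np.float64(6.4), 0, 0, np.float64(2.225)] p [0.5356 0.0157]
[0, np.float64(-5.0), np.float64(2.2), np.float64(6.8), 0, 0, np.float64(2.356)] p [0.5359 0.0157]
```

play_rows(
  plan=[
    [[0,0.1,0.7,0.3,0,0,0.1],[0,0.1,1.1,0.6,0,0,0.2],[0,0,1.4,0.9,0,0,0.3],[0,-0.1,1.7,1.2,0,0,0.4],[0,-0.3,2.0,1.5,0,0,0.524],[0,-0.3,2.0,1.5,0,0,0.524]],
  ],
)

```text
t: 13.08
tcp_pos: [0.5337, 0.0117, 0.1439]
tcp_rot: [0.001, -0.14, 0.99, -0.0]
force: [-0.5, 1.0, 2.1]
width: 0.101
grasp_force: 42.9
```

```bash
python3 -c "
from h import *
go([.533,.0125,.1453-.0015],196)
print(telemetry.get_state()['moment'])"
```

```text
t 13.075 tcp [0.5337 0.0117 0.1439] yaw -163.92 q6 -112.3 tilt 0.13 F [-0.47  1.02  2.11] w 0.101 g 42.9
shift [0.5 0.9 0.1] turn z 0.001
[0.29536836 0.09350842 0.06603684]
```

```bash
python3 - <<'E'
from rows import *
C[:]=(.5362,.0126)
rows((.5336,.0118,.1438,196.),[(196-k*7.5,.1438-.05e-3*7.5*k) for k in range(1,7)])
E
```

```text
[0, np.float64(0.3), np.float64(0.4), 0.4, 0, 0, np.float64(0.131)] p [0.5332 0.0122]
[0, np.float64(0.2), np.float64(0.8), 0.8, 0, 0, np.float64(0.262)] p [0.5332 0.0125]
[0, np.float64(0.1), np.float64(1.2), 1.1, 0, 0, np.float64(0.393)] p [0.5332 0.0129]
[0, np.float64(-0.1), np.float64(1.6), 1.5, 0, 0, np.float64(0.524)] p [0.5333 0.0133]
[0, np.float64(-0.3), np.float64(1.9), 1.9, 0, 0, np.float64(0.654)] p [0.5334 0.0137]
[0, np.float64(-0.6), np.float64(2.2), 2.3, 0, 0, np.float64(0.785)] p [0.5336 0.0141]
```

play_rows(
  plan=[
    [[0,0.2,0.4,0.4,0,0,0.131],[0,0.2,0.8,0.8,0,0,0.262],[0,0.1,1.2,1.1,0,0,0.393],[0,-0.1,1.6,1.5,0,0,0.524],[0,-0.3,1.9,1.9,0,0,0.654],[0,-0.6,2.2,2.3,0,0,0.785],[0,-0.6,2.2,2.3,0,0,0.785]],
  ],
)

```text
t: 13.95
tcp_pos: [0.5337, 0.0136, 0.1417]
tcp_rot: [0.001, 0.249, 0.969, -0.0]
force: [0.2, 0.4, 3.7]
width: 0.102
grasp_force: 43.0
```

```bash
python3 - <<'E'
from h import *
go([.533,.0125,.1415],151)
from rows import *
C[:]=(.5362,.0126)
s=telemetry.get_state()["tcp_pos"]
rows((s[0],s[1],s[2],151.),[(151-k*7.5,s[2]-.05e-3*7.5*k) for k in range(1,11)])
E
```

```text
t 13.95 tcp [0.5337 0.0136 0.1417] yaw 151.2 q6 -67.2 tilt 0.14 F [0.17 0.44 3.72] w 0.102 g 43.0
shift [ 0.1 -1.3  0.2] turn z 0.004
[0, np.float64(0.3), np.float64(0.7), np.float64(0.4), 0, 0, np.float64(0.131)] p [0.5338 0.0144]
[0, np.float64(0.3), np.float64(1.1), np.float64(0.8), 0, 0, np.float64(0.262)] p [0.534  0.0147]
[0, np.float64(0.1), np.float64(1.4), np.float64(1.1), 0, 0, np.float64(0.393)] p [0.5343 0.0149]
[0, np.float64(-0.0), np.float64(1.8), np.float64(1.5), 0, 0, np.float64(0.524)] p [0.5347 0.0152]
[0, np.float64(-0.3), np.float64(2.1), np.float64(1.9), 0, 0, np.float64(0.654)] p [0.535  0.0154]
[0, np.float64(-0.5), np.float64(2.4), np.float64(2.3), 0, 0, np.float64(0.785)] p [0.5354 0.0155]
[0, np.float64(-0.8), np.float64(2.7), np.float64(2.6), 0, 0, np.float64(0.916)] p [0.5358 0.0156]
[0, np.float64(-1.1), np.float64(2.9), np.float64(3.0), 0, 0, np.float64(1.047)] p [0.5361 0.0156]
[0, np.float64(-1.5), np.float64(3.1), np.float64(3.4), 0, 0, np.float64(1.178)] p [0.5365 0.0156]
[0, np.float64(-1.9), np.float64(3.2), np.float64(3.8), 0, 0, np.float64(1.309)] p [0.5369 0.0155]
```

play_rows(
  plan=[
    [[0,0.2,0.5,0.4,0,0,0.131],[0,0.2,0.9,0.8,0,0,0.262],[0,0.1,1.2,1.1,0,0,0.393],[0,0,1.6,1.5,0,0,0.524],[0,-0.3,1.9,1.9,0,0,0.654],[0,-0.5,2.2,2.3,0,0,0.785],[0,-0.8,2.5,2.6,0,0,0.916],[0,-0.8,2.5,2.6,0,0,0.916]],
  ],
)

```text
t: 14.95
tcp_pos: [0.5344, 0.0149, 0.1391]
tcp_rot: [0.0, 0.651, 0.759, -0.001]
force: [-3.4, -1.3, 5.4]
width: 0.103
grasp_force: 43.3
```

```bash
python3 - <<'E'
from h import *
go([.533,.0125,.138],76)
print(telemetry.get_state()["moment"])
E
```

```text
t 14.95 tcp [0.5344 0.0149 0.1391] yaw 98.73 q6 -14.5 tilt 0.16 F [-3.41 -1.29  5.38] w 0.103 g 43.3
shift [-2.1 -1.7  1.1] turn z 0.397
[-0.32516272  0.5832633  -0.0109749 ]
```

play_rows(
  plan=[
    [[0,0,0,0.3,0,0,0.1],[0,0,0.2,0.5,0,0,0.2],[0,0,0.3,0.8,0,0,0.3],[0,0,0.5,1.0,0,0,0.37],[0,0,0.5,1.0,0,0,0.37]],
  ],
)

```text
t: 15.58
tcp_pos: [0.5349, 0.015, 0.1381]
tcp_rot: [0.001, 0.779, 0.626, -0.001]
force: [-3.7, -1.2, 5.1]
width: 0.106
grasp_force: 43.3
```

```bash
python3 - <<'E'
from h import *
go([.533,.0125,.138],76)
print(telemetry.get_state()["moment"])
E
```

```text
t 15.575 tcp [0.5349 0.015  0.1381] yaw 77.57 q6 6.7 tilt 0.16 F [-3.73 -1.24  5.15] w 0.106 g 43.3
shift [-2.8 -1.3  0.1] turn z 0.027
[-0.33236918  0.59825372  0.01089697]
```

play_rows(
  plan=[
    [[0,0,-0.2,0.1,0,0,0.03],[0,0,-0.5,0.2,0,0,0.06],[0,0,-0.5,0.2,0,0,0.09],[0,0,-0.5,0.2,0,0,0.09]],
  ],
)

```text
t: 16.08
tcp_pos: [0.5351, 0.0149, 0.138]
tcp_rot: [0.001, 0.807, 0.591, -0.001]
force: [-2.6, -2.3, 5.5]
width: 0.105
grasp_force: 43.3
```

```bash
python3 - <<'E'
from h import *
go([.533,.0125,.138],76)
print(telemetry.get_state()["moment"])
S=cams.camera("side")
b=cv2.resize(S[140:210,262:342],None,fx=8,fy=8,interpolation=cv2.INTER_CUBIC)
cv2.imwrite("pics/h4.png",b)
E
```

```text
t 16.075 tcp [0.5351 0.0149 0.138 ] yaw 72.39 q6 11.9 tilt 0.17 F [-2.61 -2.28  5.49] w 0.105 g 43.3
shift [-2.9 -1.2  0. ] turn z -0.063
[-0.53275918  0.43976826  0.02465127]
```

View pics/h4.png

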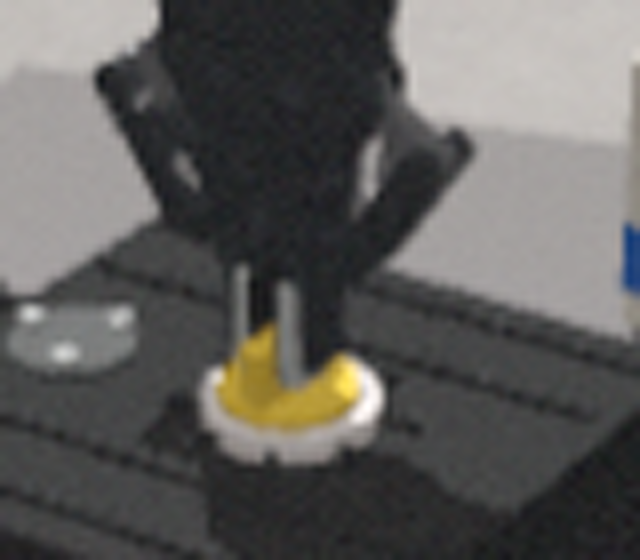

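The flange looks flush on the ring at crop (288,395). A few more degrees to feel for the stop.

play_rows(
  plan=[
    [[0,0,-0.2,0.1,0,0,0.035],[0,0,-0.3,0.2,0,0,0.07],[0,0,-0.3,0.2,0,0,0.105],[0,0,-0.3,0.2,0,0,0.105]],
  ],
)

```text
t: 16.62
tcp_pos: [0.5352, 0.0148, 0.1381]
tcp_rot: [0.002, 0.837, 0.547, -0.0]
force: [-1.3, -2.0, 5.8]
width: 0.106
grasp_force: 43.3
```

```bash
python3 - <<'E'
from h import *
go([.533,.0125,.138],66)
print(telemetry.get_state()["moment"])
E
```

```text
t 16.625 tcp [0.5352 0.0148 0.1381] yaw 66.37 q6 17.9 tilt 0.2 F [-1.28 -1.98  5.76] w 0.106 g 43.3
shift [-3.  -1.1  0.1] turn z 0.006
[-0.49602055  0.37220535  0.02053828]
```

play_rows(
  plan=[
    [[0,0,0,-0.6,0,0,0],[0.15,0,0,-0.6,0,0,0],[0.3,0,0,-0.6,0,0,0],[0.4,0,0,-0.6,0,0,0],[0.4,0,0,-0.6,0,0,0],[0.4,0,0,-20,0,0,0],[0.4,0,0,-60,0,0,0],[0.4,0,0,-100,0,0,0]],
  ],
)

```text
t: 17.62
tcp_pos: [0.5341, 0.0165, 0.2377]
tcp_rot: [-0.0, 0.838, 0.546, -0.0]
force: [0.9, 0.0, -0.3]
width: 0.398
grasp_force: 0.0
```

```bash
python3 - <<'E'
from fit import *
go([.533,.0125,.138],66)
S=cams.camera("side")
c=cv2.resize(S[150:210,262:342],None,fx=8,fy=8,interpolation=cv2.INTER_CUBIC)
cv2.imwrite("pics/h5.png",c)
b=(280,170,320,203);s=soft(S,b)
f=lambda v:((render("side",PARTS[:2],[v[0]/100,.0125,v[1]/100,v[2]],b)-s)**2).sum()
o=minimize(f,[53.4,10.7,-1.98],method="Nelder-Mead",options=dict(initial_simplex=[[53.4,10.7,-1.98],[53.8,10.7,-1.98],[53.4,11.2,-1.98],[53.4,10.7,-1.7]]))
print(o.x,o.fun,s.sum(),"seat",o.x[1]/100+.021-.128)
E
```

```text
t 17.625 tcp [0.5341 0.0165 0.2377] yaw 66.17 q6 18.1 tilt 0.06 F [ 0.86  0.02 -0.26] w 0.398 g 0.0
shift [-4.   0.7 99.7] turn z 0.003
[53.31179307 10.59401202 -1.96917001] 5.813420138888889 257.25 seat -0.0010598798011263177
```

View pics/h5.png

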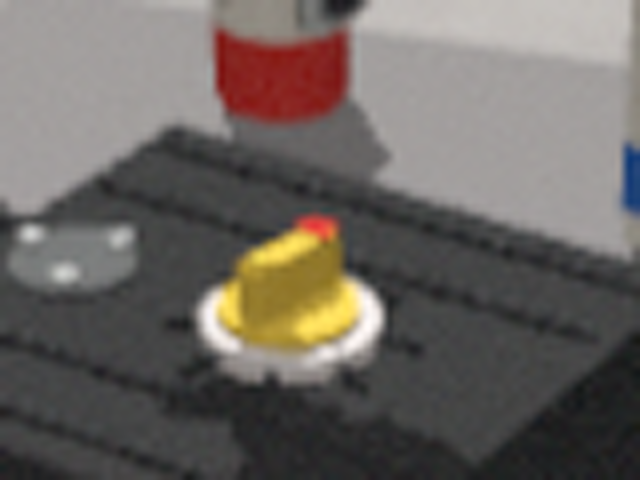

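The plug sits flush and upright on the ring at crop (290,295), with the gripper clear. Handing in.

```bash
python3 -c "
from rig import order
print(order.sign_off())"
```

```text
the job is handed in; nothing more can be done
None
```

The plug is in the drain hole, turned back until the thread dropped in, screwed clockwise until its flange sat flush on the insert's face, and released. I handed the job in at about 18 s; the sign-off returned no verdict.

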